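Fit the gas cylinder of the sparkling-water maker

ROBOT

A 6-joint arm with a two-finger parallel gripper is mounted at the origin on a cart in front of the work surface, level with it; the furniture and walls round the work are solid. World frame = base frame: x ahead of the robot, y to its left, z up, the work surface at z = 0. Lengths are in m, angles in rad, forces in N, time in s.
With the tool pointing down it reaches from about 0.25 to 0.8 m from the base axis. Payload 3.9 kg.
Tool frame: the origin (TCP) lies at the very end of the fingers, on their centre line; the grasp point (between the pads) lies 19 mm behind it; z points along the fingers, y is the line along which they close (so a half turn about z gives the same grasp; the last joint's range is limited). The gripper opens to 85 mm and grips with 20 to 120 N. Pads are 22 mm wide; open, the fingers measure 114 mm over their backs; the gripper's body (76 mm by 85 mm) begins 54 mm behind the grasp point. The pads swing forward as they close: fully open they stand 13 mm farther back than shut.
Start: joints at [-1.102, 0.26, -0.138, 1.173, 0, 1.571], TCP at [0.237, -0.468, 0.231] pointing down, gripper open.
Joint ranges: [-2.78, 2.78], [-0.83, 1.72], [-1.28, 1.37], [-1.9, 2.12], [-1.57, 1.48], [-3.14, 3.14]. Speed limits (rad/s): [2.57, 2.57, 3.14, 3.14, 3.14, 3.14].

INTERFACE

Orientations are given as a unit quaternion [w, x, y, z].
In Python, from station import env, monitor, camera, calibration, job gives the robot as it stands. Calls block until the motion is done:
- env.reach(position, orientation): joint-space move of the TCP to a pose.
- env.move_linear(position, rate=0.15, rot=None, until_force=None): straight line of the TCP; rot=None keeps the orientation; rate is the mean speed in m/s. With until_force (N) it stops when the force on the tool has changed by that much, and returns True; else False.
- env.move_j(angles): joint-space move.
- env.command_gripper(opening, squeeze=None): opening from 0.0 (shut) to 1.0 (fully open); squeeze is the grip in N (None keeps the last); returns when the fingers have stopped.
- env.pause(seconds).
- env.solve_ik(position, orientation): joint angles nearest the present ones, or None.
- monitor.get_obs(): the state.
- camera(name): name is "scene" or "top" or "wrist"; returns the picture (400x640x3 uint8, red, green, blue); there is no depth.
- calibration(name): a dict with "intrinsics" (3x3 intrinsics, pixels), "pose" (4x4, takes a point from camera to world coordinates). Camera axes: x right, y down, z forward; pixel columns grow to the right and rows downward; lengths in m; the calibration is good to about 2 mm. A picture is of the moment at which its call begins: read the wrist's pose just before it. calibration takes no time and is no camera call; for the wrist camera it gives the pose at the moment of the call.
A pose or a line that the arm cannot do raises env.IKError and nothing moves.
- job.finish_job(): hands the job in; it is judged then, once.
The state is a dict: "t": time; "q": joint angles; "joint_vel": joint speeds; "tau": joint torques, N m; "tcp_pos": TCP position; "eef_rot": TCP orientation; "contact_force": force on the tool from outside, world axes, zero at the start; "moment": the same for the moment, N m; "width": opening from 0.0 (shut) to 1.0 (fully open); "grasp_force": force on a finger pad.
Only numpy, scipy, OpenCV 4.12 (cv2) and the standard library are available. Lean on these libraries where they do the work, as an engineer would, in place of code of your own. Each camera call takes 0.05 s, during which the arm holds its last target. There are 200 camera calls.

TASK

Fit the loose gas cylinder into the sparkling-water maker: lay it gently in the V cradle with its brass nose towards the coupling and slide it along the V, firmly but without ramming, until the seal inside the coupling has gone in as far as it will. Then swing the hinged steel strap over the cylinder and press its tab down until the spring catch holds it. Leave everything else standing where it is.

Things in the scene. Friction and masses are not known exactly. Their poses are not given: they have to be found in the camera images.
- carbonator: Sparkling-water maker, fixed. Origin on the worktop under the cradle's middle; x runs along the cradle to the coupling, z up. Two black 90-degree V saddles, x -56 to -36 and 10 to 26 mm, tops 46 mm high, mouth 48 mm wide; a seated cylinder's axis is 52 mm high at y = 0. Steel base to 12 mm high, x from -76, y to +-58. Fingers fit between the saddles. Housing from x = 105, 206 high; spout at +y.
- coupling: Dark steel block 44 x 44 x 26 mm at the cradle's far end. Origin: centre of the 18 mm bore's mouth, 80 mm ahead of the carbonator's origin, 52 mm high; x points into the bore. Inside, out of sight, a rubber sealing sleeve waits 4 to 18 mm deep, set differently on each unit. Pushing the nose against it with more than 20 N damages it.
- seal (a joint): Travel of the sealing sleeve in the bore, m: 0 out, 0.006 fully in, against a hard stop. It slides stiffly (about 4 N) under the cylinder's nose and stays where it is pushed. It counts as home when the nose has pressed it on the stop with over 5 N; the cylinder's own rubbing in the V adds 2 to 5 N to the push.
- strap (a joint): Hinged steel clamp strap over the rear saddle, rad: 0 latched over the cylinder, about 2.2 thrown open to the -y side. Its stiff hinge (under 1 N at the tab) stays where it is left. The catch resists from 0.13, the sprung rubber pad meets the cylinder at about 0.06; pressing the tab, up to about 10 N, to -0.02 snaps the pin under the spring catch. Over 35 N bends it.
- strap_tab (a point): Where to press: middle of the outer face of the strap's flat tab, 16 mm wide (along x), 3 mm thick, 84 mm from the hinge. The tab's rolled end (9 mm thick) is 12 mm farther out. Latched, this point is at x -46, y 48, z 71 mm in the carbonator's frame, the face up; the strap turns about the hinge, the pad and band lying between.
- strap_hinge (a point): Hinge axis of the strap, along the carbonator's x, at x -46, y -36, z 58 mm in its frame. Opening lifts the tab from the +y side up and over to the -y side.
- gas_cylinder: Aluminium gas cylinder, lying loose on the worktop, 42 mm diameter, about 0.35 kg. Origin on its axis; x points along the axis to the brass nose. Straight wall from x = -78 (flat rear end) to +52 mm, then shoulder and neck, then the nose, 15 mm diameter, from 68 to its tip at 100 mm.
- glass: Drinking glass, 66 mm wide, 105 mm high, standing on the drip tray under the spout. Leave it alone. Origin: centre of its underside.
- spice_c: Spice jar with white lid, 43 mm wide, 100 mm high, standing on the worktop on one side of the machine (the cylinder lies on the other). Leave it alone. Origin: centre of its underside.
- timer: Round kitchen timer, white base and red top, 65 mm wide, 54 mm high, on the worktop. Leave it alone. Origin: centre of its underside.
Things that resemble listed ones, but are neither listed nor needed, are in the scene too. What is meant by the gas_cylinder is not pink, and is the smaller of those in its own colour.

How it is judged:
By the outcome, as a careful person would: the job done as asked, in the order asked, and still so for the second after the job is handed in, with the robot touching nothing.
It also fails if it takes over 72 s, if anything falls off the work surface, if the arm or the gripper's body presses on something with over 40 N, if the wrist force passes 120 N, or if a joint passes its speed limit or range.

## Working session

There is one attempt and no reset: what is moved stays moved. The work goes in short steps, each a Python script; the robot and the scene stay as the last script left them, time stands still between calls to the robot, and variables do not carry over. Pictures are saved under pics/ and viewed, at most 10 in all, crops included, and the job is handed in when it is done.

```bash
mkdir -p pics; ls; cat > h.py <<'E'
import numpy as np, cv2
from station import env, monitor, camera, calibration, job
from scipy.spatial.transform import Rotation as R
def snap(n,f):
    im=camera(n); cv2.imwrite('pics/'+f,im[:,:,::-1]); return im
def ray(c,u,v):
    K=np.array(c['intrinsics']);T=np.array(c['pose'])
    d=T[:3,:3]@np.linalg.inv(K)@np.array([u,v,1.]); return T[:3,3],d
def onplane(c,u,v,z):
    o,d=ray(c,u,v); return o+d*(z-o[2])/d[2]
def proj(c,p):
    K=np.array(c['intrinsics']);T=np.array(c['pose'])
    q=K@(T[:3,:3].T@(np.array(p)-T[:3,3])); return q[:2]/q[2]
def tri(c1,p1,c2,p2):
    o1,d1=ray(c1,*p1);o2,d2=ray(c2,*p2)
    s=np.linalg.lstsq(np.c_[d1,-d2],o2-o1,rcond=None)[0]
    a=o1+s[0]*d1;b=o2+s[1]*d2; return (a+b)/2,np.linalg.norm(a-b)
def quat(xdir,zdir=(0,0,-1)):
    z=np.array(zdir,float);z/=np.linalg.norm(z);x=np.array(xdir,float);x-=z*(x@z);x/=np.linalg.norm(x)
    return R.from_matrix(np.c_[x,np.cross(z,x),z]).as_quat(scalar_first=True)
E
python3 - <<'E'
from h import *
np.set_printoptions(precision=3,suppress=True)
a=snap('top','top0.png');b=snap('scene','sc0.png')
cv2.imwrite('pics/both.png',np.vstack([a,b])[:,:,::-1])
for n in('top','scene'):print(calibration(n))
print(monitor.get_obs())
E
```

```text
pics
{'intrinsics': array([[410.508,   0.   , 309.845],
       [  0.   , 410.508, 193.968],
       [  0.   ,   0.   ,   1.   ]]), 'pose': array([[-0.027, -0.995,  0.093,  0.452],
       [-0.999,  0.029,  0.014, -0.018],
       [-0.016, -0.093, -0.996,  1.18 ],
       [ 0.   ,  0.   ,  0.   ,  1.   ]])}
{'intrinsics': array([[483.792,   0.   , 324.646],
       [  0.   , 483.792, 203.921],
       [  0.   ,   0.   ,   1.   ]]), 'pose': array([[-0.887, -0.332,  0.32 ,  0.233],
       [-0.461,  0.614, -0.641,  0.688],
       [ 0.016, -0.716, -0.698,  0.818],
       [ 0.   ,  0.   ,  0.   ,  1.   ]])}
{'t': 0.1, 'q': array([-1.102,  0.261, -0.139,  1.173, -0.   ,  1.571]), 'joint_vel': array([-0.001, -0.001,  0.003,  0.001, -0.001, -0.   ]), 'tau': array([  0.   , -40.651,  25.453,   0.01 ,   0.   ,   0.   ]), 'tcp_pos': array([ 0.237, -0.468,  0.231]), 'eef_rot': array([-0.001,  0.973,  0.232, -0.   ]), 'contact_force': array([-0.325,  0.278, -0.189]), 'moment': array([0.037, 0.004, 0.019]), 'grasp_force': 0.0, 'width': 1.0007542540745127}
```

View pics/top0.png

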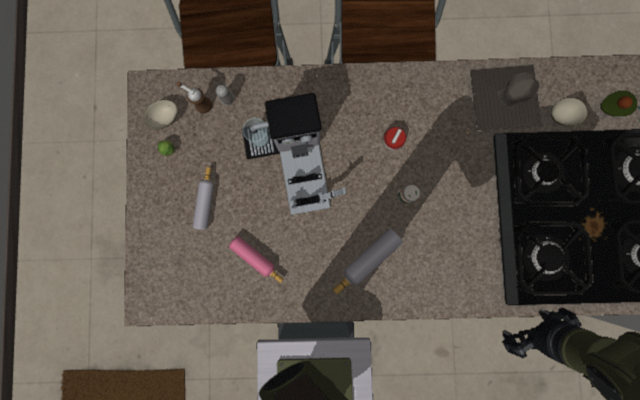

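View pics/sc0.png

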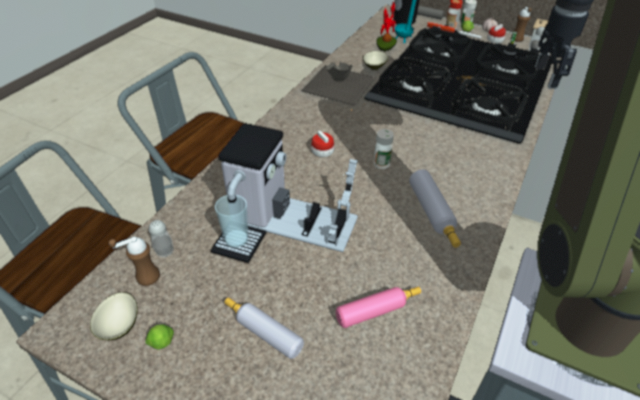

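Top view: three cylinders. The left silver one at (205,197) is about 62 px long, roughly 178 mm. The right grey-silver one at (370,262) is about 83 px, so it is the larger. The third, at (256,257), is pink. The left one fits: not pink, the smaller silver, and on the opposite side of the machine from the spice jar at (410,193). Next I'll confirm it in a wrist close-up together with the machine.

```bash
python3 - <<'E'
from h import *
np.set_printoptions(precision=3,suppress=True)
o=monitor.get_obs();Tw=np.array(calibration('wrist')['pose'])
Rt=R.from_quat(o['eef_rot'],scalar_first=True).as_matrix()
print('cam in tcp',Rt.T@(Tw[:3,3]-o['tcp_pos']),'\n',Rt.T@Tw[:3,:3]);print(calibration('wrist')['intrinsics'])
c=calibration('top')
for n,p,z in[('rear',(201,228),.021),('tip',(209,166),.021),('base rear L',(289,212),.012),('base rear R',(329,207),.012),('coupl',(301,145),.05)]:
    print(n,onplane(c,*p,z))
q=quat((1,0,0))
for p in [(.45,.15,.40),(.45,.1,.38),(.42,.2,.38)]:
    print(p,env.solve_ik(p,q),env.solve_ik(p,quat((-1,0,0))),env.solve_ik(p,quat((0,1,0))))
im=cv2.imread('pics/top0.png')[150:310,185:410]
cv2.imwrite('pics/crop0.png',cv2.resize(im,None,fx=3.5,fy=3.5,interpolation=cv2.INTER_CUBIC))
E
```

```text
cam in tcp [ 0.081  0.001 -0.143] 
 [[-0.    -0.95  -0.312]
 [ 1.    -0.     0.   ]
 [-0.    -0.312  0.95 ]]
[[305.923   0.    320.196]
 [  0.    305.923 200.948]
 [  0.      0.      1.   ]]
rear [0.473 0.308 0.021]
tip [0.649 0.284 0.021]
base rear L [0.512 0.058 0.012]
base rear R [ 0.523 -0.056  0.012]
coupl [0.696 0.018 0.05 ]
(0.45, 0.15, 0.4) [ 0.322  0.157  0.163  1.577  0.    -2.82 ] [0.322 0.157 0.163 1.577 0.    0.322] [0.322 0.157 0.163 1.577 0.    1.893]
(0.45, 0.1, 0.38) [ 0.219  0.128  0.076  1.519  0.    -2.923] [0.219 0.128 0.076 1.519 0.    0.219] [0.219 0.128 0.076 1.519 0.    1.789]
(0.42, 0.2, 0.38) [ 0.444  0.136  0.085  1.52   0.    -2.697] [0.444 0.136 0.085 1.52  0.    0.444] [0.444 0.136 0.085 1.52  0.    2.015]
```

View pics/crop0.png

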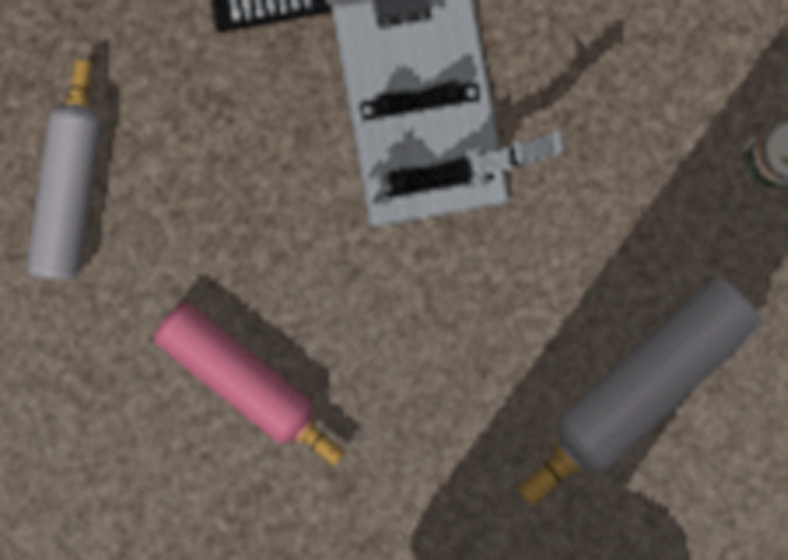

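The crop confirms it: the target is the smaller silver cylinder, with its brass nose up at crop (80,70), and it measures 178 mm, which is right. Next, closer wrist views.

```bash
python3 - <<'E'
from h import *
import pickle
np.set_printoptions(precision=3,suppress=True)
q=quat((-1,0,0))
env.reach((.60,.01,.28),q); cm=calibration('wrist'); snap('wrist','w_m.png')
env.reach((.62,.29,.24),q); cc=calibration('wrist'); snap('wrist','w_c.png')
pickle.dump((cm,cc),open('cal.pkl','wb'));print(monitor.get_obs()['t'])
E
```

```text
3.45
```

View pics/w_m.png

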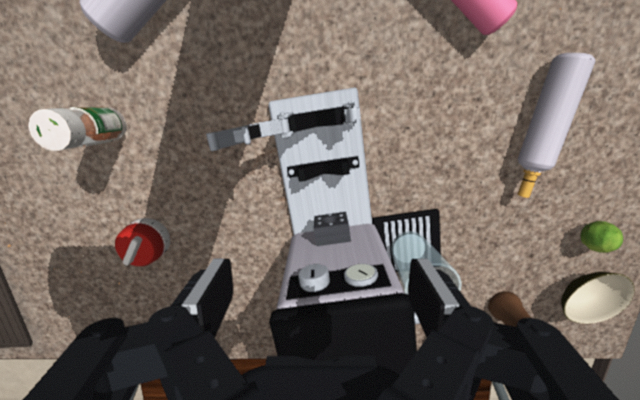

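View pics/w_c.png

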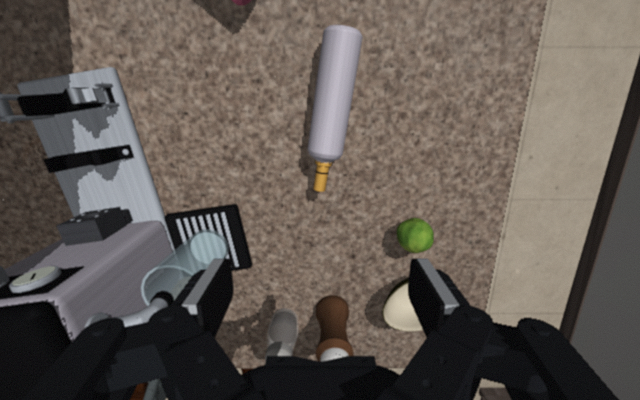

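Wrist machine view: base rear corners near (272,104) and (357,89), front saddle around (323,167), coupling (331,227), and the open strap's tab at (225,138). Cylinder view: rear end near (342,30), nose tip (320,191). Now to measure these with masks.

```bash
cat > meas.py <<'E'
from h import *
import pickle
np.set_printoptions(precision=4,suppress=True)
cm,cc=pickle.load(open('cal.pkl','rb'))
def big(m,seed):
    n,l=cv2.connectedComponents(m.astype(np.uint8)); return l==l[seed[1],seed[0]]
# cylinder
im=cv2.imread('pics/w_c.png').astype(int);b,g,r=im[...,0],im[...,1],im[...,2]
body=big((b-r>-2)&(g>90),(338,80)); v,u=np.nonzero(body)
print('body',u.min(),u.max(),v.min(),v.max(),len(u))
br=(r-b>60)&(r>110);br[:150]=0;br[200:]=0;br[:,:300]=0;br[:,345:]=0;v2,u2=np.nonzero(br)
print('brass',u2.min(),u2.max(),v2.min(),v2.max())
rows=[y for y in range(v.min()+15,v.max()-18)]
mid=[(u[v==y].mean(),y) for y in rows]
pts=np.array([onplane(cc,a+.0,y,.021) for a,y in mid])
c0=pts.mean(0);d=np.linalg.svd(pts-c0)[2][0];d*=np.sign(d[0])
al=lambda uu,vv:np.array([(onplane(cc,a,y,.021)-c0)@d for a,y in zip(uu,vv)])
ab=al(u,v);an=al(u2,v2)
wid=[np.linalg.norm(onplane(cc,u[v==y].max()+.5,y,.021)-onplane(cc,u[v==y].min()-.5,y,.021)) for y in rows]
print('dir',d,'len',an.max()-ab.min(),'width',np.median(wid))
o1=c0+d*(an.max()-.1);o2=c0+d*(ab.min()+.078);print('origin from tip',o1,'from rear',o2)
# machine base
im=cv2.imread('pics/w_m.png').astype(int);b,g,r=im[...,0],im[...,1],im[...,2]
m=(b-r>3)&(g>90);m=big(m,(325,200));v,u=np.nonzero(m);print('base',u.min(),u.max(),v.min(),v.max())
def fit(p):p=np.array(p,float);return cv2.fitLine(p.astype(np.float32),cv2.DIST_HUBER,0,.01,.01).ravel()
rt=[onplane(cm,u[v==y].max()+.5,y,.012)[:2] for y in range(100,205)]
lf=[onplane(cm,u[v==y].min()-.5,y,.012)[:2] for y in range(175,222)]
re=[onplane(cm,x,v[u==x].min()-.5,.012)[:2] for x in range(280,350)]
L,Rr,B=fit(lf),fit(rt),fit(re);print('left/right/rear lines',L,Rr,B)
E
python3 meas.py
```

```text
body 309 361 25 161 4646
brass 314 330 162 191
dir [ 0.9885 -0.1509  0.    ] len 0.18286458978313366 width 0.03986569574059879
origin from tip [0.549  0.3015 0.021 ] from rear [0.5442 0.3023 0.021 ]
base 254 460 88 313
left/right/rear lines [ 0.9887  0.1498  0.6561 -0.0379] [0.9887 0.1499 0.588  0.0672] [ 0.148  -0.989   0.5129  0.0017]
```

```bash
cat >> h.py <<'E'
D=np.array([.9887,.1499,0]);N=np.array([-.1499,.9887,0]);O=np.array([.5886,.0096,0])
def W(x,y,z): return O+D*x+N*y+np.array([0,0,z])
E
python3 - <<'E'
from h import *
import pickle
cm,cc=pickle.load(open('cal.pkl','rb'))
H=np.array([-.046,-.036,.058])
def tab(th,r=(.084,.013)):
    c,s=np.cos(th),np.sin(th);return H+[0,c*r[0]-s*r[1],s*r[0]+c*r[1]]
def draw(im,c,x0,y0,w,h,s):
    im=cv2.resize(im[y0:y0+h,x0:x0+w],None,fx=s,fy=s,interpolation=cv2.INTER_CUBIC)
    def pl(P,col):
        p=[tuple(int(round((a-o+.5)*s)) for a,o in zip(proj(c,W(*q)),(x0,y0))) for q in P]
        for a,b in zip(p,p[1:]):cv2.line(im,a,b,col,1)
    for a,b in((-.056,-.036),(.01,.026)): pl([(a,-.024,.046),(b,-.024,.046),(b,.024,.046),(a,.024,.046),(a,-.024,.046)],(0,0,255))
    pl([(-.076,.058,.012),(-.076,-.058,.012),(.08,-.058,.012)],(0,255,0))
    pl([(.08,-.022,.074),(.08,.022,.074),(.105,.022,.074)],(255,0,255))
    pl([(.105,-.05,.206),(.105,.05,.206)],(255,255,0))
    for th in(2.0,2.2,2.4):
        p=tab(th); pl([p-[.008,0,0],p+[.008,0,0]],(0,165,255))
    pl([H-[.02,0,0],H+[.02,0,0]],(255,0,0))
    return im
a=draw(cv2.imread('pics/w_m.png'),cm,200,80,190,150,4)
b=draw(cv2.imread('pics/w_c.png'),cc,0,50,200,220,2.7)
t=draw(cv2.imread('pics/top0.png'),calibration('top'),250,85,110,135,4)
cv2.imwrite('pics/ov1.png',a)
h=594
cv2.imwrite('pics/ov2.png',np.hstack([cv2.resize(t,(340,int(340*540/440))),cv2.resize(b,(458,int(458*594/540)))[:417]]))
E
```

```text
(no output)
```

View pics/ov1.png

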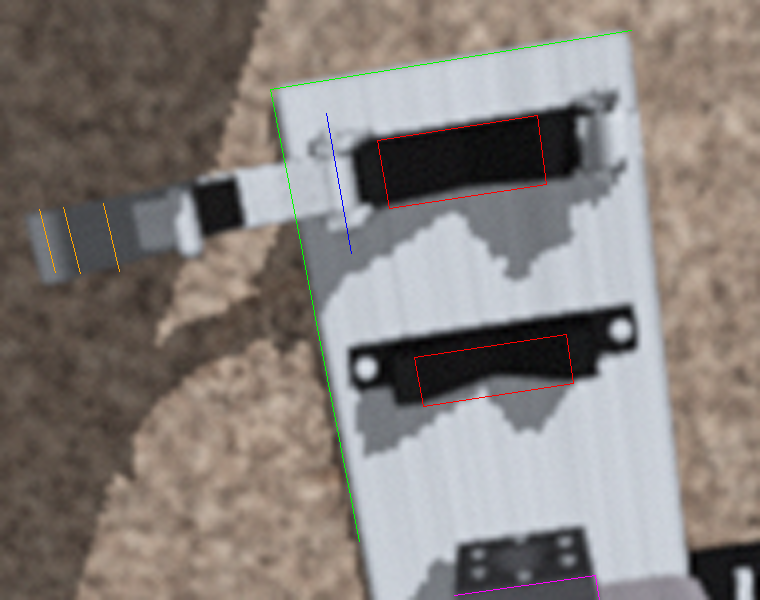

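View pics/ov2.png

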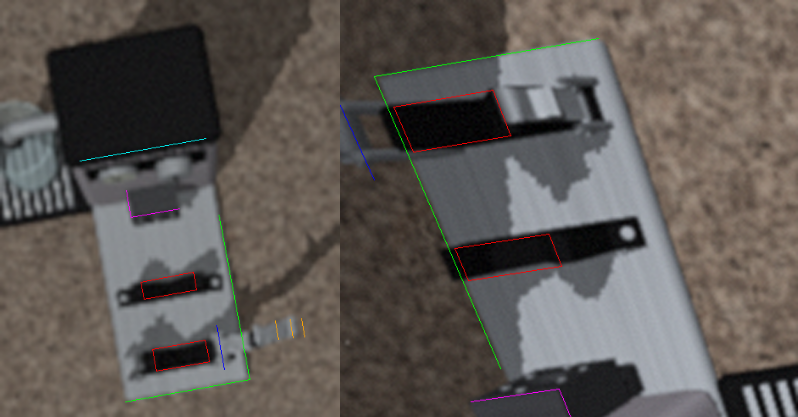

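The overlays agree within about 2 mm: base, saddles, coupling edge and housing all match, and the strap stands at about 2.0 to 2.1 rad. Now the grasp.

```bash
python3 - <<'E'
from h import *
np.set_printoptions(precision=4,suppress=True)
S=lambda:(lambda o:print('t %.2f'%o['t'],o['tcp_pos'],o['contact_force'],'w %.3f gf %.1f'%(o['width'],o['grasp_force'])))(monitor.get_obs())
dc=np.array([.9885,-.1509,0]);g=np.array([.547,.3017,0])+.010*dc
q=quat(-dc)
env.reach(g+[0,0,.09],q)
env.move_linear(g+[0,0,.005],rate=.1,until_force=8);S()
env.command_gripper(0.0,50);S()
env.move_linear(g+[0,0,.20],rate=.15);S()
snap('wrist','w_h.png')
E
```

```text
t 5.14 [0.5576 0.3006 0.0057] [ 1.0054 -0.4978  0.0907] w 0.995 gf 0.0
t 5.62 [0.5573 0.3003 0.0058] [-0.0428 -0.2954  5.4376] w 0.473 gf 50.6
t 7.08 [0.5562 0.2999 0.1988] [ 0.3867 -0.4631 -3.1414] w 0.475 gf 50.8
```

View pics/w_h.png

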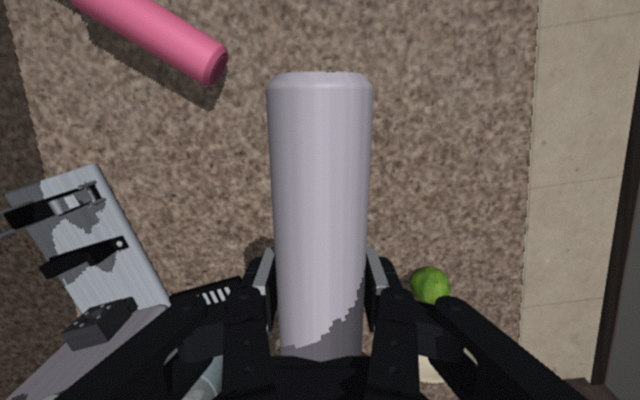

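The cylinder is held square, with its rear edge at (320,73), consistent with the planned 10 mm offset. Now laying it in the cradle.

```bash
python3 - <<'E'
from h import *
np.set_printoptions(precision=4,suppress=True)
S=lambda:(lambda o:print('t %.2f'%o['t'],o['tcp_pos'],o['contact_force'],'w %.3f gf %.1f'%(o['width'],o['grasp_force'])))(monitor.get_obs())
q=quat(-D)
env.move_linear(W(-.016,0,.20),rate=.2,rot=q)
env.move_linear(W(-.016,0,.065),rate=.12);env.pause(.2);S()
print(env.move_linear(W(-.016,0,.0345),rate=.02,until_force=3));S()
snap('wrist','w_p.png')
E
```

```text
t 10.22 [0.5733 0.0072 0.0657] [ 0.3093  0.2256 -2.5699] w 0.473 gf 50.7
True
t 11.48 [0.5727 0.0075 0.0368] [1.2566 1.0595 4.5764] w 0.474 gf 51.5
```

View pics/w_p.png

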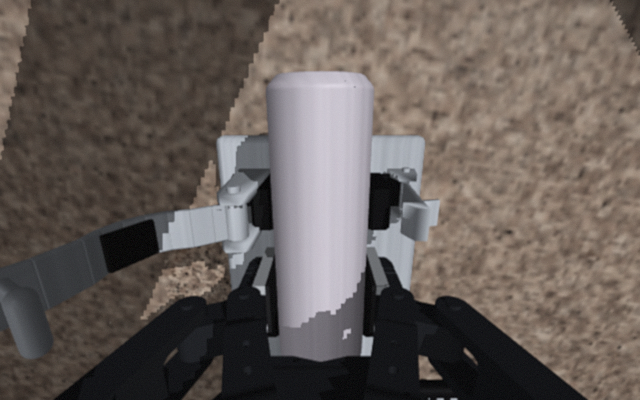

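It seated at z = 0.0368 as predicted, parallel to the base and clear of the strap. Release, then push on the rear end with closed fingers.

```bash
python3 - <<'E'
from h import *
np.set_printoptions(precision=4,suppress=True)
def S():
    o=monitor.get_obs();print('t %.2f'%o['t'],o['tcp_pos'],'x_c %.4f'%((o['tcp_pos']-O)@D),o['contact_force'],'Fx %.1f'%(o['contact_force']@D),'w %.3f'%o['width'])
env.command_gripper(.75);S()
env.move_linear(W(-.016,0,.13),rate=.12)
env.move_linear(W(-.135,0,.13),rate=.2)
env.command_gripper(0.0,40)
env.move_linear(W(-.135,0,.030),rate=.12);env.pause(.3);S()
print(env.move_linear(W(-.08,0,.030),rate=.015,until_force=6));S()
E
```

```text
t 11.89 [0.5707 0.0074 0.0351] x_c -0.0181 [ 0.1697 -0.4512 -0.3812] Fx 0.1 w 0.754
t 15.48 [ 0.4555 -0.0107  0.0305] x_c -0.1346 [ 0.0007 -0.1791 -0.8556] Fx -0.0 w 0.003
True
t 17.89 [ 0.4939 -0.0046  0.0297] x_c -0.0957 [0.4998 0.3353 2.6872] Fx 0.5 w 0.000
```

```bash
python3 - <<'E'
from h import *
np.set_printoptions(precision=4,suppress=True)
def S():
    o=monitor.get_obs();print('t %.2f'%o['t'],o['tcp_pos'],'x_c %.4f'%((o['tcp_pos']-O)@D),o['contact_force'],'Fx %.1f'%(o['contact_force']@D),'w %.3f'%o['width'])
S()
for F in(10,13):
    x=(monitor.get_obs()['tcp_pos']-O)@D
    print(F,env.move_linear(W(x+.03,0,.030),rate=.012,until_force=F));S()
snap('wrist','w_i.png')
E
```

```text
t 17.89 [ 0.4939 -0.0046  0.0297] x_c -0.0957 [0.4998 0.3353 2.6872] Fx 0.5 w 0.000
10 True
t 18.72 [ 0.4936 -0.0046  0.0292] x_c -0.0961 [-1.5098 -0.5412  5.2597] Fx -1.6 w 0.003
13 True
t 19.55 [ 0.4933 -0.0045  0.0292] x_c -0.0964 [-2.0638 -0.3925  5.9003] Fx -2.1 w -0.002
```

View pics/w_i.png

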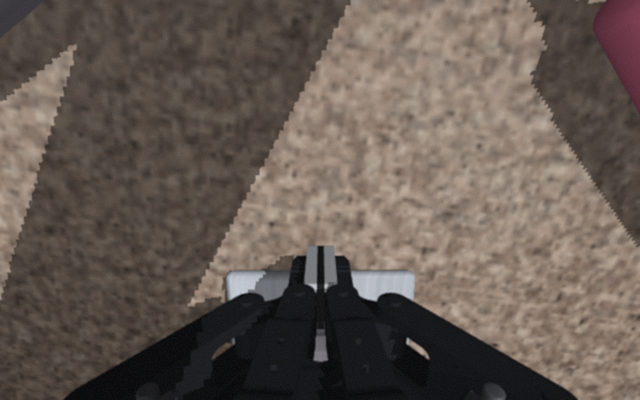

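The view shows the shut fingers at (320,270) against the cylinder's rear, with nothing else touched. The arm stops at x_c = -0.096 with about 13 N; it may be home or jammed. I'll back off and measure the rear end numerically, since my picture allowance is used up.

```bash
python3 - <<'E'
from h import *
np.set_printoptions(precision=4,suppress=True)
def S():
    o=monitor.get_obs();print('t %.2f'%o['t'],o['tcp_pos'],'x_c %.4f'%((o['tcp_pos']-O)@D),o['contact_force'])
env.move_linear(W(-.12,0,.030),rate=.1);env.pause(.2);S()
env.move_linear(W(-.12,0,.12),rate=.2)
env.reach(W(-.04,0,.24),quat(-D));env.pause(.2)
cw=calibration('wrist');im=snap('wrist','w_j.png').astype(int);cs=calibration('scene');sc=snap('scene','s_j.png').astype(int)
print('cam',(np.array(cw['pose'])[:3,3]-O)@D)
# profile along image line of carbonator axis: sample points over plane z=.031 & report colour
for y in(0,.008,.04):
    print('y',y)
    for x in np.arange(-.1,-.062,.002):
        u,v=np.round(proj(cw,W(x,y,.073 if y<.03 else .012))).astype(int);print('%.3f'%x,(u,v),im[v,u],end=' | ')
    print()
print('scene: vertical profile at points on top line')
for x in(-.07,-.02,.0,.04):
    print(x,[(int(z*1000),tuple(sc[tuple(np.round(proj(cs,W(x,0,z))).astype(int)[::-1])])) for z in np.arange(.05,.09,.004)])
E
```

```text
t 20.19 [ 0.4708 -0.0083  0.03  ] x_c -0.1191 [ 0.3614 -0.0952  0.5603]
cam -0.11923663539183706
y 0
-0.100 (np.int64(320), np.int64(123)) [136 119 106] | -0.098 (np.int64(320), np.int64(126)) [151 132 119] | -0.096 (np.int64(320), np.int64(128)) [153 136 121] | -0.094 (np.int64(320), np.int64(130)) [135 119 107] | -0.092 (np.int64(320), np.int64(132)) [129 114 103] | -0.090 (np.int64(320), np.int64(134)) [140 123 111] | -0.088 (np.int64(320), np.int64(136)) [132 115 102] | -0.086 (np.int64(320), np.int64(138)) [138 122 114] | -0.084 (np.int64(320), np.int64(140)) [139 134 142] | -0.082 (np.int64(320), np.int64(142)) [177 172 182] | -0.080 (np.int64(320), np.int64(144)) [207 202 214] | -0.078 (np.int64(320), np.int64(146)) [214 210 220] | -0.076 (np.int64(320), np.int64(148)) [222 218 227] | -0.074 (np.int64(320), np.int64(150)) [213 209 219] | -0.072 (np.int64(320), np.int64(152)) [214 210 221] | -0.070 (np.int64(320), np.int64(154)) [215 210 220] | -0.068 (np.int64(320), np.int64(156)) [215 210 220] | -0.066 (np.int64(320), np.int64(158)) [215 208 219] | -0.064 (np.int64(320), np.i
[... 3749 characters left out ...]
5))), (78, (np.int64(188), np.int64(196), np.int64(209))), (82, (np.int64(173), np.int64(175), np.int64(180))), (86, (np.int64(162), np.int64(155), np.int64(141)))]
0.04 [(50, (np.int64(200), np.int64(210), np.int64(223))), (54, (np.int64(213), np.int64(221), np.int64(231))), (58, (np.int64(215), np.int64(222), np.int64(233))), (62, (np.int64(216), np.int64(223), np.int64(233))), (66, (np.int64(219), np.int64(225), np.int64(236))), (70, (np.int64(220), np.int64(226), np.int64(237))), (74, (np.int64(208), np.int64(219), np.int64(230))), (78, (np.int64(193), np.int64(201), np.int64(215))), (82, (np.int64(158), np.int64(156), np.int64(150))), (86, (np.int64(154), np.int64(148), np.int64(135)))]
```

Measured rear at x_c ≈ -0.081, so the tip is about 17 mm into the bore, and the cylinder is level. I'll repeat the push in small steps with static force readings, to tell whether it's home or just friction.

```bash
python3 - <<'E'
from h import *
np.set_printoptions(precision=2,suppress=True)
env.reach(W(-.125,0,.12),quat(-D));env.move_linear(W(-.125,0,.033),rate=.12)
env.move_linear(W(-.099,0,.033),rate=.04,until_force=6);env.pause(.2)
f0=monitor.get_obs()['contact_force'];print('base',f0)
x=-.099;z=.033
while x<-.078:
    x+=.0007
    h=env.move_linear(W(x,0,z),rate=.01,until_force=12);env.pause(.05)
    o=monitor.get_obs();f=o['contact_force']-f0;p=o['tcp_pos']
    print('cmd %.4f act %.4f z %.4f F'%(x,(p-O)@D,p[2]),f,'Fx %.1f'%(f@D),h)
    if -(f@D)>13 or h: break
    if abs(f[2])>2.5: z+=.0003*np.sign(f[2])
print(monitor.get_obs()['t'])
E
```

```text
base [-0.2   0.07  0.17]
cmd -0.0983 act -0.0983 z 0.0330 F [-0.64 -0.03 -0.19] Fx -0.6 False
cmd -0.0976 act -0.0976 z 0.0330 F [ 0.29  0.6  -0.61] Fx 0.4 False
cmd -0.0969 act -0.0969 z 0.0330 F [-0.21 -0.28 -0.02] Fx -0.3 False
cmd -0.0962 act -0.0962 z 0.0330 F [ 0.85  0.24 -1.3 ] Fx 0.9 False
cmd -0.0955 act -0.0955 z 0.0330 F [-0.66  0.94 -0.29] Fx -0.5 False
cmd -0.0948 act -0.0950 z 0.0329 F [ 0.23 -0.83 -0.31] Fx 0.1 False
cmd -0.0941 act -0.0940 z 0.0330 F [-0.49 -0.19  1.32] Fx -0.5 False
cmd -0.0934 act -0.0941 z 0.0330 F [-3.25 -0.27  3.03] Fx -3.3 False
cmd -0.0927 act -0.0941 z 0.0330 F [-4.01 -1.46  3.34] Fx -4.2 False
cmd -0.0920 act -0.0938 z 0.0330 F [-4.24 -1.48  1.5 ] Fx -4.4 False
cmd -0.0913 act -0.0935 z 0.0330 F [-5.68 -1.59  2.71] Fx -5.9 False
cmd -0.0906 act -0.0917 z 0.0332 F [-3.77 -0.65 -2.12] Fx -3.8 False
cmd -0.0899 act -0.0901 z 0.0337 F [-3.06 -1.48 -1.89] Fx -3.3 False
cmd -0.0892 act -0.0891 z 0.0339 F [-3.97 -0.63 -2.68] Fx -4.0 False
cmd -0.0885 act -0.0884 z 0.0336 F [-3.8  -0.13 -2.25] Fx -3.8 False
cmd -0.0878 act -0.0884 z 0.0334 F [-5.01 -0.82 -2.54] Fx -5.1 False
cmd -0.0871 act -0.0883 z 0.0331 F [-6.28 -1.02 -2.23] Fx -6.4 False
cmd -0.0864 act -0.0884 z 0.0331 F [-7.08 -1.65  0.  ] Fx -7.2 False
cmd -0.0857 act -0.0884 z 0.0331 F [-8.7  -1.91  1.76] Fx -8.9 False
cmd -0.0850 act -0.0884 z 0.0330 F [-10.56  -1.67   3.85] Fx -10.7 False
cmd -0.0843 act -0.0885 z 0.0331 F [-11.77  -3.46   2.77] Fx -12.2 False
cmd -0.0836 act -0.0885 z 0.0331 F [-11.09  -2.9    3.37] Fx -11.4 False
cmd -0.0829 act -0.0885 z 0.0331 F [-13.4   -2.79   1.95] Fx -13.7 False
31.1417
```

The last push shows the sleeve starting to move at x_c -0.0941 and stopping dead at -0.0885, which is 5.6 mm of travel. Force then rose to 13.7 N with no movement, so the seal is home. Now the strap.

```bash
python3 - <<'E'
from h import *
np.set_printoptions(precision=2,suppress=True)
def P(th,r):
    c,s=np.cos(th),np.sin(th);return -.036+c*r-s*.013,.058+s*r+c*.013
env.move_linear(W(-.125,0,.033),rate=.1);env.move_linear(W(-.135,0,.2),rate=.2)
q=quat(N)
env.reach(W(-.046,-.14,.2),q)
env.move_linear(W(-.046,-.135,.108),rate=.12);env.pause(.2)
f0=monitor.get_obs()['contact_force']
path=[]
for th in(2.2,2.0,1.8,1.6,1.4):
    y,z=P(th,.096);path.append((th,y-.0175,z-.018))
for th in(1.2,1.0,.8,.6,.45,.35,.25):
    y,z=P(th,.084);k=np.clip((th-.25)/.6,0,1);path.append((th,y-.013*k+.001,z+.003))
for th,y,z in path:
    h=env.move_linear(W(-.046,y,z),rate=.07,until_force=10)
    o=monitor.get_obs();print(th,'%.3f %.3f'%(y,z),'F_c',np.array([(o['contact_force']-f0)@a for a in(D,N,[0,0,1])]),h)
    if h:break
print(o['t'],o['q'])
snap('scene','s_k.png');snap('top','t_k.png')
E
```

```text
2.2 -0.121 0.110 F_c [-0.85 -0.19  0.84] False
2.0 -0.105 0.122 F_c [ 0.89 -0.3   0.08] False
1.8 -0.088 0.131 F_c [ 0.64 -0.73 -0.05] False
1.6 -0.069 0.136 F_c [0.12 1.02 1.47] False
1.4 -0.050 0.137 F_c [-0.69 -0.13  0.85] False
1.2 -0.030 0.144 F_c [-0.43  0.12  0.63] False
1.0 -0.014 0.139 F_c [-0.31 -0.32  0.02] False
0.8 0.002 0.130 F_c [1.45 0.37 0.28] False
0.6 0.019 0.119 F_c [-0.54  0.37  0.99] False
0.45 0.031 0.109 F_c [ 0.09  0.36 -0.19] False
0.35 0.037 0.102 F_c [-0.5   0.09  0.66] False
0.25 0.043 0.094 F_c [-0.78  0.8   1.02] False
39.7583 [ 0.08  0.38 -0.35  0.85  0.    1.5 ]
```

```bash
python3 - <<'E'
from h import *
np.set_printoptions(precision=2,suppress=True)
f0=np.array(monitor.get_obs()['contact_force']);z=.094
while z>.060:
    z-=.001
    h=env.move_linear(W(-.046,.047,z),rate=.02,until_force=12);env.pause(.04)
    o=monitor.get_obs();f=o['contact_force']-f0
    print('%.3f act %.4f'%(z,o['tcp_pos'][2]),np.array([f@D,f@N,f[2]]),h)
    if f[2]>20 or h:break
print(o['t'])
E
```

```text
0.093 act 0.0930 [-0.36 -0.62  0.63] False
0.092 act 0.0919 [-0.17 -0.78 -0.03] False
0.091 act 0.0909 [-0.36 -0.65  0.27] False
0.090 act 0.0899 [-1.2  -0.93  1.3 ] False
0.089 act 0.0889 [ 0.24 -0.47  0.33] False
0.088 act 0.0880 [-0.83 -0.19  0.57] False
0.087 act 0.0872 [-0.33 -0.67  2.68] False
0.086 act 0.0863 [-1.25  0.28  5.68] False
0.085 act 0.0853 [-0.77 -0.92  5.28] False
0.084 act 0.0843 [-1.2  -1.27  5.62] False
0.083 act 0.0833 [-1.21 -0.43  5.57] False
0.082 act 0.0826 [-0.68 -1.33  7.54] False
0.081 act 0.0814 [-0.39 -1.52  5.72] False
0.080 act 0.0800 [ 0.24 -1.67  3.45] False
0.079 act 0.0785 [-0.35 -1.89  0.59] False
0.078 act 0.0777 [-0.84 -1.49 -0.19] False
0.077 act 0.0767 [-0.16 -0.51  0.12] False
0.076 act 0.0759 [-0.51  0.04  0.31] False
0.075 act 0.0750 [-0.64 -1.09  1.17] False
0.074 act 0.0740 [-0.3  -0.64  1.15] False
0.073 act 0.0730 [ 0.39 -0.42  2.21] False
0.072 act 0.0721 [-0.06 -1.81  2.96] False
0.071 act 0.0713 [-1.2  -0.24  4.57] False
0.070 act 0.0705 [-0.26  0.13  7.44] False
0.069 act 0.0697 [-2.04  0.63  8.75] False
0.068 act 0.0689 [-2.27  0.97 10.42] False
0.067 act 0.0681 [-2.18  0.83 11.35] False
0.066 act 0.0678 [-3.74  1.89 16.59] False
0.065 act 0.0677 [-5.21  1.68 22.64] False
48.4167
```

It gave the catch's resistance, the snap-through, the pad's load and then a solid stop at z 0.0677. I'll lift and re-touch lightly to check that the strap stayed down.

```bash
python3 - <<'E'
from h import *
env.move_linear(W(-.046,.047,.090),rate=.05);env.pause(.3)
f0=monitor.get_obs()['contact_force'][2]
for z in np.arange(.078,.0675,-.001):
    env.move_linear(W(-.046,.047,z),rate=.05,until_force=10);env.pause(.03);o=monitor.get_obs()
    f=o['contact_force'][2]-f0;print('%.3f %.4f %.1f'%(z,o['tcp_pos'][2],f))
    if f>5:break
env.move_linear(W(-.046,.047,.20),rate=.15)
env.reach(W(-.16,.0,.28),quat(-D));env.pause(.2)
cw=calibration('wrist');im=snap('wrist','w_z.png').astype(int)
print('rear edge',[(round(float(x),3),int(im[tuple(np.round(proj(cw,W(x,0,.073))).astype(int)[::-1])][2])) for x in np.arange(-.1,-.06,.002)])
print('rear edge r',[(int(im[tuple(np.round(proj(cw,W(x,0,.073))).astype(int)[::-1])][0])) for x in np.arange(-.1,-.06,.002)],monitor.get_obs()['t'])
E
```

```text
0.078 0.0776 0.5
0.077 0.0771 0.2
0.076 0.0760 -0.5
0.075 0.0750 -1.1
0.074 0.0739 0.3
0.073 0.0730 -0.8
0.072 0.0721 1.2
0.071 0.0713 4.3
0.070 0.0705 6.3
rear edge [(-0.1, 189), (-0.098, 193), (-0.096, 197), (-0.094, 195), (-0.092, 183), (-0.09, 157), (-0.088, 129), (-0.086, 135), (-0.084, 136), (-0.082, 138), (-0.08, 148), (-0.078, 169), (-0.076, 190), (-0.074, 214), (-0.072, 218), (-0.07, 218), (-0.068, 216), (-0.066, 160), (-0.064, 68), (-0.062, 12), (-0.06, 19)]
rear edge r [176, 180, 182, 184, 172, 150, 126, 132, 132, 134, 143, 165, 184, 207, 212, 212, 211, 155, 66, 13, 19] 54.825
```

The re-touch found the tab at about 0.0717 (latched is 0.071). An unlatched strap would have sprung back to about 0.0755. The cylinder's rear is about 5 mm farther in than before, which matches the seal's travel. Handing in.

```bash
python3 -c "
from station import job
print(job.finish_job())"
```

```text
the job is handed in; nothing more can be done
None
```

The job is handed in at about 55 s: the cylinder is in the cradle with the seal pushed to its stop, and the strap is pressed down. That it latched rests on the final light touch, which found the tab at its latched height. I had no pictures left to confirm it by eye.

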